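# Draw the slotted insert out of a sloped dry bath with the T-handled puller

## Robot

A 6-joint arm with a two-finger parallel gripper is mounted at the origin on the work surface. World frame = base frame: x ahead of the robot, y to its left, z up, the work surface at z = 0. Lengths are in mm, angles in rad, forces in N, time in s.
With the tool pointing down it reaches from about 150 to 775 mm from the base axis. Payload 6.1 kg.
Tool frame: the origin (TCP) lies midway between the tips of the shut fingers; the grasp point (between the pads) lies hold_point_z behind it (hold_point_z is the distance from the TCP to the grasp point, in mm); y points along the fingers, x is the direction in which the jaws open and shut, and the axes are right-handed (so a half turn about y gives the same grasp; the last joint's range is limited). The gripper opens to 85 mm and grips with 20 to 120 N. Pads are 22 mm wide; open, the fingers measure 114 mm over their backs; the gripper's body (76 mm by 85 mm) begins 54 mm behind the grasp point. The pads swing forward as they close: fully open they stand 13 mm farther back than shut.
Start: joints at [1.101, 0.126, -0.04, 1.405, 0, 1.571], TCP at [237.663, 468.108, 231.295] pointing down, gripper open.
Joint ranges: [-2.72, 2.72], [-0.95, 1.95], [-1.27, 1.35], [-1.78, 2.02], [-1.46, 1.47], [-3.14, 3.14]. Speed limits (rad/s): [2.39, 2.39, 3.01, 3.14, 3.14, 3.14].

## Interface

Orientations are given as [roll, pitch, yaw] about the fixed x, y, z axes, in that order (R = Rz(yaw) Ry(pitch) Rx(roll)).
In Python, from bench import * gives the robot as it stands.
- The arm moves only by the shell command python3 -m pendant 'ROWS' [OPENING] [FORCE]. ROWS is JSON, a list of rows, each an object with "linear": the shift along the tool's x, y, z in cm, a list of three; "rot": the turn, a rotation vector about the tool's x, y, z in degrees, a list of three. A call has exactly 10 rows; each row is the pose to reach, as a shift and turn from the pose commanded when the call began, along the tool's axes at that moment; what a row does not reach only later rows make up. A row lasts 1/12 s, in which the tool goes at most 41.7 mm and 7.16 degrees, less where a joint would pass 70% of its speed; a pose out of reach is approached as far as the arm can. A call with a gripper value outside its range is refused whole. OPENING is the opening, from -1 (shut) to 1 (fully open), set as the call begins (- or left out, the last holds). The fingers move at their own pace and stop on an object; FORCE is the grip in N (left out, the last holds). Time passes only in rows, so rows that repeat a pose let the fingers close, or fill a call up. It gives the time, the measured TCP pose, the force and the opening at its end, in the units of the state.
- get_obs(): the state, without advancing time (a new reading comes with each control period).
- capture(name): name is "scene" or "top"; returns a dict with "img" (384x512x3 uint8, red, green, blue), "z_map" (384x512 float32, mm along the optical axis (not along the pixel's ray), 0 where there is no reading), "K" (3x3 intrinsics, pixels), "rvec" (rotation vector, rad) and "tvec" (3), from world to camera coordinates, as OpenCV has them. Camera axes: x right, y down, z forward; pixel columns grow to the right and rows downward; lengths in mm; the calibration is good to about 2 mm. A picture is of the moment at which its call begins.
- close_job(): hands the job in, once; it reports no verdict.
The state is a dict: "time_s": time; "joints": joint angles; "joint_vel": joint speeds; "joint_efforts": joint torques, N m; "ee_pos": TCP position; "eef_rot": TCP orientation; "contact_force": force on the tool from outside, world axes, zero at the start; "ft_torque": the same for the moment, N m; "gripper_width": finger opening in mm.
Only numpy, scipy, OpenCV 4.12 (cv2) and the standard library are available. Lean on these libraries where they do the work, as an engineer would, in place of code of your own. Each camera call takes 0.05 s, during which the arm holds its last target.

## Task

Take the T-handled puller out of its holder, put its hammer-head tip into the slotted insert in the sloped dry-bath block, screw it home with a quarter turn and draw the insert straight out of its well. Stand the insert upright on the floor of the steel tray with the puller still locked in it, set down rather than dropped, and let go. Leave the other insert in its well and the bottles, jar and beaker where they are.

Things in the scene. Friction and masses are not known exactly. Their poses are not given: they have to be found in the camera images.
- puller_grip (a point): The puller, loose, upright in its holder: 120 mm steel rod with a flat-sided black T-handle, about 0.2 kg. This point: centre of the handle, a bar 80 mm long (x), 18 mm thick (y), 26 mm high (z, along the rod from tip to handle). Below it a rod 14 mm thick, 65 mm long.
- puller_collar (a point): Centre of the underside of the puller's collar (42 mm across, 6 mm thick), 84 mm below the handle's centre; same axes. Below it a neck 9 mm thick, 13 mm long, then the hammer-head tip.
- puller_tip (a point): Underside of the puller's hammer-head tip, on the rod's axis, 107 mm below the handle's centre; same axes. The head is a bar 28 mm long (x, parallel to the T-handle), 9 mm wide (y), 10 mm thick (z).
- holder_rim (a point): Fixed dark steel holder: round foot 100 mm across, upright tube 48 mm outside, 36 mm inside. This point: centre of its rim, 60 mm above the bench. The puller's collar rests on the rim, its tip inside; it lifts straight up, clear after 30 mm.
- plug_face (a point): Slotted steel insert to draw out: cylinder 56 mm across, 60 mm long, about 0.35 kg, loose with 1 mm play in either of the two wells, flush with the 30 degree slope. This point: centre of its outer face; z out along its axis, x along the slot (up the slope). Slot 34 mm (x) by 15 mm (y) through an 8 mm thick top; below it a hollow 48 mm across, 20 mm deep.
- plug: The same slotted insert, origin at the centre of its bottom, 60 mm below its face, same axes. The puller's head enters along the slot, either way round, till the collar meets the face (tip 23 mm under it); a quarter turn either way (over 60 degrees) locks it, with 5 mm of play along the axis. Bottom to handle centre: 144 mm with collar on the face, 149 mm when hanging.
- vial_face (a point): Centre of the outer face of the other steel insert, same outside size, in the other well 100 mm away; it has a round vial hole 22 mm across and no slot. It stays in its well.
- block: Fixed dry-bath block: aluminium slab 200 mm wide (y), 110 mm along the slope, on a white housing. Origin on the bench under the centre of the face; the face looks to its own -x (away from the robot) and up, tilted 30 degrees from level, centre 88 mm above the bench, upper edge 116 mm. Two wells 58 mm across, 60 mm deep, square to the face, 50 mm either side (y) of its centre.
- tray: Fixed open steel tray 150 x 150 mm, 22 mm high, walls and floor 4 mm thick, on the bench. Origin at the centre of its underside.
- amber_bottle: Bystander: amber bottle 60 mm across, 110 mm high, origin at the centre of its base.
- jar: Bystander: white jar 64 mm across, 85 mm high, origin at the centre of its base.
- beaker: Bystander: open glass beaker 80 mm across, 100 mm high, origin at the centre of its base.
Not all that is in view belongs to the job. What is shaped like the tray but pink is not meant.

How it is judged:
By the outcome, as a careful person would: the job done as asked, in the order asked, and still so for the second after the job is handed in, with the robot touching nothing.
It also fails if it takes over 56 s, if anything falls off the work surface, if the arm or the gripper's body presses on something with over 40 N, if the wrist force passes 120 N, or if a joint passes its speed limit or range.

## Working session

There is one attempt and no reset: what is moved stays moved. The work goes in short steps, Python scripts to look and compute and a shell command to move; the robot and the scene stay as the last step left them, time stands still between calls to the robot, and variables do not carry over. Pictures are saved under pics/ and viewed, and the job is handed in when it is done.

```bash
ls; mkdir -p pics; python3 - <<'E'
from bench import *
import cv2,numpy as np
for n in("scene","top"):
    c=capture(n); cv2.imwrite(f"pics/{n}0.png",c["img"][:,:,::-1]); np.savez(f"{n}0.npz",**c)
    R=cv2.Rodrigues(np.array(c["rvec"],float))[0]; print(n,c["K"],-R.T@np.array(c["tvec"]).ravel(),R)
print(get_obs())
E
```

```text
pics
scene [[455.16017155   0.         253.45903883]
 [  0.         455.16017155 195.25424981]
 [  0.           0.           1.        ]] [1583.66027884  227.35596618  839.42967045] [[-0.1072727   0.99420779 -0.00659102]
 [ 0.5400056   0.05269657 -0.84001014]
 [-0.8347973  -0.09366934 -0.54253067]]
top [[442.2215291    0.         259.81594682]
 [  0.         442.2215291  193.38347968]
 [  0.           0.           1.        ]] [ 378.15447893   88.69820578 1207.98998939] [[-0.02829973 -0.99958412  0.00554126]
 [-0.99446646  0.02759292 -0.10136614]
 [ 0.10117108 -0.00837923 -0.99483376]]
{'time_s': 0.1, 'joints': array([ 1.10097845e+00,  1.26339947e-01, -4.04946864e-02,  1.40541147e+00,
        1.81422790e-06,  1.57079303e+00]), 'joint_vel': array([ 2.73789094e-04, -2.21657711e-04,  2.13939234e-03,  5.34136580e-04,
        6.42893599e-05, -7.98368045e-04]), 'joint_efforts': array([-9.16152603e-04, -4.36902273e+01,  3.53606844e+01,  1.36401496e-02,
       -4.21277775e-05,  7.81113254e-07]), 'ee_pos': array([237.51346234, 467.78973521, 230.60135747]), 'eef_rot': array([-1.57079451e+00,  1.44977602e-03,  1.10098175e+00]), 'contact_force': array([ 0.68973959, -0.12527991,  0.37262661]), 'ft_torque': array([ 0.02596827, -0.0185954 ,  0.02717944]), 'gripper_width': 85.45185198468394}
```

View pics/scene0.png

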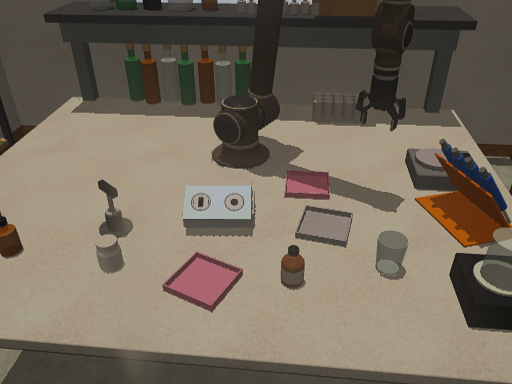

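View pics/top0.png

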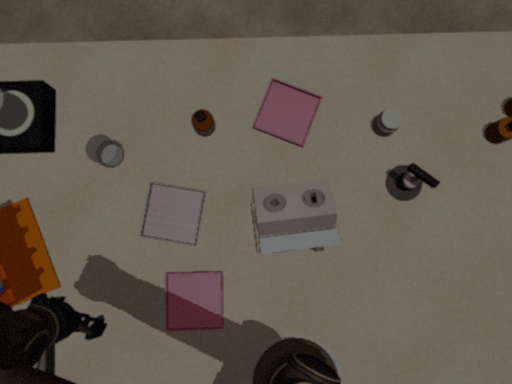

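```bash
python3 - <<'E'
import bench
print([ (n, getattr(bench,n)) for n in dir(bench) if not n.startswith('__')])
E
```

```text
[('PlanningError', <class 'bench.PlanningError'>), ('capture', <function make.<locals>.drawn_camera at 0x7f5f335fc0e0>), ('close_job', <function connect.<locals>.done at 0x7f5f33573740>), ('get_obs', <function make.<locals>.<lambda> at 0x7f5f335fc5e0>), ('hold_point_z', 18.700000000000003)]
```

The scene view shows the puller in its holder at (113,205). The block is at (218,205), with inserts at (201,201) and (235,202). Trays are at (325,225) grey, (203,280) pink and (307,185) pink. Only the grey tray is steel. Next: enlarged crops to check the slot and the puller.

```bash
cat > h.py <<'E'
import numpy as np,cv2
def load(n): return dict(np.load(n+".npz"))
def world(c,u,v,z=None):
    R=cv2.Rodrigues(c["rvec"].astype(float))[0]; t=c["tvec"].ravel()
    u=np.asarray(u,float);v=np.asarray(v,float)
    if z is None: z=c["z_map"][np.round(v).astype(int),np.round(u).astype(int)]
    K=c["K"]; p=np.stack([(u-K[0,2])/K[0,0]*z,(v-K[1,2])/K[1,1]*z,z*np.ones_like(u)],-1)
    return (p-t)@R
def proj(c,P):
    return cv2.projectPoints(np.atleast_2d(np.asarray(P,float)),c["rvec"].astype(float),c["tvec"].astype(float),c["K"],None)[0][:,0]
def onplane(c,u,v,h):
    o=world(c,u,v,0.);d=world(c,u,v,1.)-o
    return o+d*((h-o[...,2])/d[...,2])[...,None]
def crop(c,x0,y0,x1,y1,f,fn,gain=1.):
    im=c["img"][y0:y1,x0:x1,::-1]; im=np.clip(im.astype(float)*gain,0,255).astype(np.uint8)
    return cv2.imwrite(fn,cv2.resize(im,None,fx=f,fy=f,interpolation=cv2.INTER_CUBIC))
E
python3 - <<'E'
from h import *
s=load("scene0");t=load("top0")
crop(s,80,170,260,245,4,"pics/s_crop.png",1.6); crop(t,240,150,450,260,3.8,"pics/t_crop.png",1.6)
W,H=512,384
u,v=np.meshgrid(np.arange(W),np.arange(H))
for n,c,b in(("s",s,(80,170,260,245)),("t",t,(240,150,450,260))):
    P=world(c,u,v); np.save(n+"P.npy",P)
P=np.load("tP.npy")
for (a,b) in [(314,197),(314,190),(325,197),(305,197),(274,202),(295,190),(295,210),(295,240),(423,175),(405,190),(173,213),(150,200)]: print((a,b),P[b,a].round(0))
E
```

```text
(314, 197) [482. -62.  57.]
(314, 190) [498. -60.  78.]
(325, 197) [478. -85.  95.]
(305, 197) [480. -36.  85.]
(274, 202) [470.  43.  74.]
(295, 190) [500. -12.  73.]
(295, 210) [446.  -8. 102.]
(295, 240) [372.  -6.  88.]
(423, 175) [ 519. -313.  157.]
(405, 190) [ 496. -311.   31.]
(173, 213) [454. 316.   3.]
(150, 200) [491. 379.   1.]
```

View pics/s_crop.png

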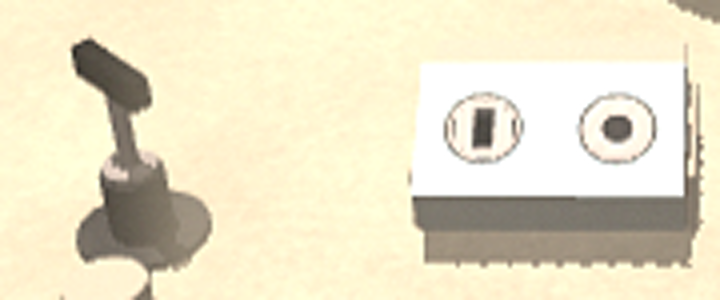

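View pics/t_crop.png

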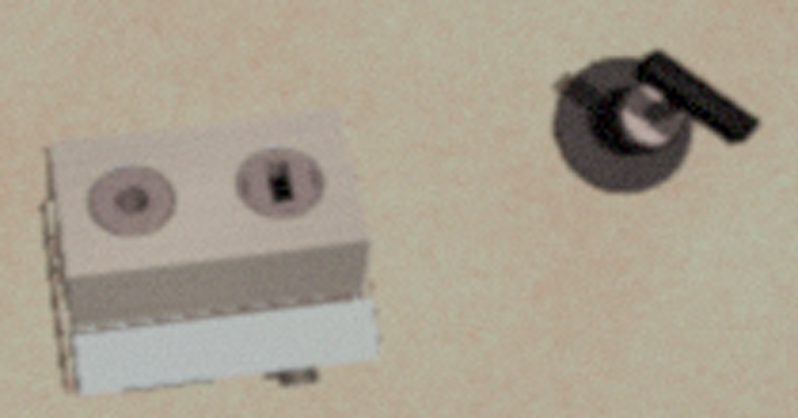

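The slotted insert is the one at scene (201,201), top (314,197): its opening is an elongated dark slot. The one at scene (235,202), top (274,202) has a round hole, so it is the vial insert. Next I measure the face plane and the puller precisely.

```bash
cat > m1.py <<'E'
from h import *
from scipy.optimize import least_squares
out={}
for n in("scene0","top0"):
    c=load(n);u,v=np.meshgrid(np.arange(512),np.arange(384));P=world(c,u,v)
    m=(P[...,0]>425)&(P[...,0]<545)&(P[...,1]>-120)&(P[...,1]<110)&(P[...,2]>50)&(P[...,2]<125)
    Q=P[m]; x=np.array([-.55,0,350.])
    for k in range(8):
        r=Q[:,2]-(Q[:,0]*x[0]+Q[:,1]*x[1]+x[2]); g=abs(r)<(8 if k<3 else 3)
        A=np.c_[Q[g][:,:2],np.ones(g.sum())]; x=np.linalg.lstsq(A,Q[g][:,2],rcond=None)[0]
    nn=np.array([-x[0],-x[1],1]);nn/=np.linalg.norm(nn)
    G=Q[g]; print(n,g.sum(),x,"normal",nn,"tilt",np.degrees(np.arccos(nn[2])),"yaw",np.degrees(np.arctan2(nn[1],nn[0])),np.std(r[g]))
    mm=np.zeros(m.shape,np.uint8); idx=np.argwhere(m)[g]; mm[idx[:,0],idx[:,1]]=255
    mm=cv2.morphologyEx(mm,cv2.MORPH_CLOSE,np.ones((9,9)))
    rect=cv2.minAreaRect((G@np.stack([np.cross([0,0,1],nn)/np.linalg.norm(np.cross([0,0,1],nn)),np.cross(nn,np.cross([0,0,1],nn))/np.linalg.norm(np.cross([0,0,1],nn))],1)).astype(np.float32))
    print(rect, G.min(0),G.max(0))
    # dark slot/hole : centroid
    # table plane check
    tb=P[(P[...,0]>300)&(P[...,0]<700)&(abs(P[...,2])<15)&(P[...,1]>-250)&(P[...,1]<-150)]; print("table z",np.median(tb[:,2]),tb[:,2].std())
E
python3 m1.py
```

```text
scene0 1501 [-5.71799082e-01 -5.19192501e-02  3.58772400e+02] normal [0.49587797 0.04502563 0.86722415] tilt 29.862347152849168 yaw 5.188219036780437 1.6258016640499677
((-50.063385009765625, -366.12359619140625), (198.75588989257812, 111.92488098144531), 0.4487563967704773) [ 425.05139506 -109.13624339   58.48980279] [530.18562206  96.38426201 116.19946786]
table z 0.36254471877532807 1.9320085656701287
top0 2296 [-5.73265549e-01 -5.47846403e-02  3.59682608e+02] normal [0.49677906 0.04747514 0.86657756] tilt 29.936666503212884 yaw 5.45894467313164 1.4897053655722405
((-50.614933013916016, -363.4825744628906), (113.91984558105469, 200.43922424316406), 89.76211547851562) [ 425.01215726 -108.9959135    58.25836187] [528.30705473  96.76080168 118.88273871]
table z 0.5183951260670006 2.4144322399212323
```

```bash
cat > m2.py <<'E'
from h import *
yaw=np.radians(5.35)
n=np.array([np.sin(np.pi/6)*np.cos(yaw),np.sin(np.pi/6)*np.sin(yaw),np.cos(np.pi/6)])
ex=np.array([-np.cos(np.pi/6)*np.cos(yaw),-np.cos(np.pi/6)*np.sin(yaw),.5])  # up slope
ey=np.cross(n,ex)
# center: use face z=88 plane
O0=np.array([475,-6.5,88.]); O0[0]-=0
ims=[]
for nm in("scene0","top0"):
    c=load(nm)
    a,b=np.meshgrid(np.arange(-70,70,.35),np.arange(-115,115,.35),indexing='ij') # a up slope, b ey
    a=a[::-1]
    W=O0+a[...,None]*ex+b[...,None]*ey
    uv=proj(c,W.reshape(-1,3)).reshape(a.shape+(2,)).astype(np.float32)
    im=cv2.remap(c["img"],uv[...,0],uv[...,1],cv2.INTER_CUBIC)
    im=np.clip(im.astype(float)*1.3,0,255).astype(np.uint8)
    for q in (-100,-50,0,50,100):
        cv2.line(im,(int((q+115)/.35),0),(int((q+115)/.35),399),(255,0,0),1)
    for q in (-55,0,55): cv2.line(im,(0,int((70-q)/.35)),(700,int((70-q)/.35)),(0,0,255),1)
    ims.append(im)
print(ey, ims[0].shape)
for i,im in enumerate(ims): cv2.imwrite(f"pics/rect{i}.png",im[:,:,::-1])
E
python3 m2.py
```

```text
[ 0.09323949 -0.99564371  0.        ] (400, 658, 3)
```

View pics/rect0.png

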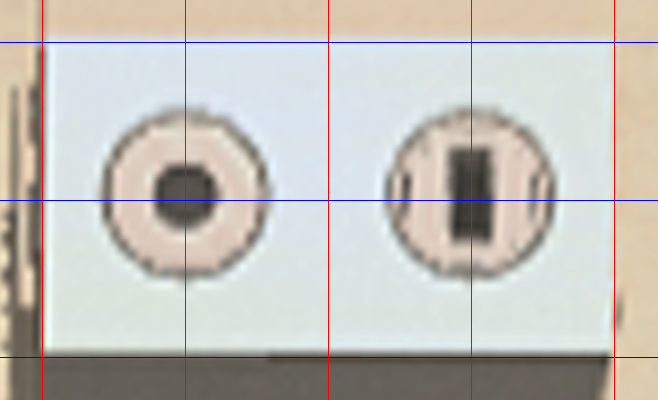

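View pics/rect1.png

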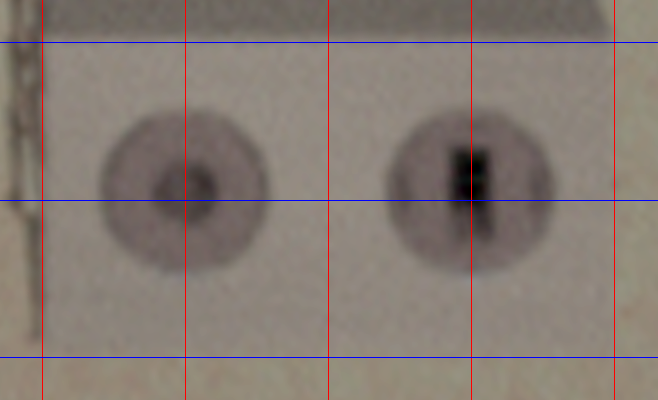

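```bash
cat > m3.py <<'E'
from h import *
u,v=np.meshgrid(np.arange(512),np.arange(384))
def rep(n,lo,hi):
    c=load(n);P=world(c,u,v)
    m=(P[...,0]>430)&(P[...,0]<600)&(P[...,1]>-400)&(P[...,1]<-230)&(P[...,2]>lo)&(P[...,2]<hi)
    Q=P[m]; 
    if len(Q)<5: return print(n,lo,hi,len(Q))
    r=cv2.minAreaRect(Q[:,:2].astype(np.float32)); 
    d=np.linalg.svd(Q[:,:2]-Q[:,:2].mean(0),full_matrices=False)[2][0]
    print(n,lo,hi,len(Q),"mean",Q.mean(0).round(1),"rect",np.round(r[0],1),np.round(r[1],1),round(r[2],1),"axis deg",np.degrees(np.arctan2(d[1],d[0])).round(1), "zmed",np.median(Q[:,2]).round(1))
for n in("scene0","top0"):
    for lo,hi in((150,170),(130,170),(85,128),(50,70),(3,30)): rep(n,lo,hi)
E
python3 m3.py
```

```text
scene0 150 170 116 mean [ 524.9 -314.6  156.2] rect [ 520.8 -318. ] [85.2 19.4] 52.2 axis deg 51.6 zmed 156.6
scene0 130 170 204 mean [ 528.4 -312.6  149.9] rect [ 521.2 -317.5] [86.6 19.4] 52.2 axis deg 53.9 zmed 153.0
scene0 85 128 54 mean [ 524.5 -315.3  103.4] rect [ 524.5 -314.8] [11.4 13.7] 27.6 axis deg 116.3 zmed 103.2
scene0 50 70 155 mean [ 529.  -312.2   62.1] rect [ 523.9 -315.3] [43.6 43.7] 54.8 axis deg 117.8 zmed 63.6
scene0 3 30 470 mean [ 529.2 -307.3    9.6] rect [ 515.3 -314.8] [169.8 167.7] 0.7 axis deg 96.8 zmed 8.2
top0 150 170 267 mean [ 518.7 -315.   156.9] rect [ 519.4 -315.7] [79.7 19.4] 51.3 axis deg -128.3 zmed 157.1
top0 130 170 340 mean [ 518.1 -313.4  153.9] rect [ 519.5 -315.6] [80.  19.5] 51.4 axis deg -128.1 zmed 156.5
top0 85 128 31 mean [ 517.1 -310.9  103.4] rect [ 518.4 -311.6] [13.1  5.8] 13.5 axis deg -161.9 zmed 102.6
top0 50 70 192 mean [ 515.7 -309.3   63.5] rect [ 515.8 -312.5] [47.2 38. ] 51.6 axis deg -141.7 zmed 64.8
top0 3 30 1015 mean [ 513.  -307.5    7.5] rect [ 515.3 -314.8] [169.5 168.6] 89.8 axis deg -150.4 zmed 6.9
```

```bash
cat > plan.py <<'E'
from h import *
from scipy.spatial.transform import Rotation as Ro
YAW=np.radians(5.35)
PUL=np.array([520,-316,144.]); HAX=np.radians(51.7)
n=np.array([.5*np.cos(YAW),.5*np.sin(YAW),np.cos(np.pi/6)])
ex=np.array([-np.cos(np.pi/6)*np.cos(YAW),-np.cos(np.pi/6)*np.sin(YAW),.5]); ey=np.cross(n,ex)
FACE=np.array([478.3,-56.4,88.5])
def RR(x,y): # tool x, tool y (approach)
    y=np.array(y,float);y/=np.linalg.norm(y);x=np.array(x,float);x-=y*(x@y);x/=np.linalg.norm(x)
    return Ro.from_matrix(np.stack([x,y,np.cross(x,y)],1))
def yawx(a): return RR([np.cos(a),np.sin(a),0],[0,0,-1])
def cur():
    from bench import get_obs
    o=get_obs(); return o,np.array(o["ee_pos"]),Ro.from_euler("xyz",o["eef_rot"])
def go(p,R):
    o,p0,R0=cur()
    rel=R0.inv()*R
    print("t",o["time_s"],"pos",p0.round(1),"j",np.round(o["joints"],2),"F",np.round(o["contact_force"],1),"w",round(o["gripper_width"],1))
    print("linear cm",np.round(R0.inv().apply(np.array(p)-p0)/10,2),"rot deg",np.round(np.degrees(rel.as_rotvec()),1))
E
python3 -c "
from plan import *
go([520,-316,225],yawx(np.radians(-38.3)))"
```

```text
t 0.1 pos [237.5 467.8 230.6] j [ 1.1   0.13 -0.04  1.41  0.    1.57] F [ 0.7 -0.1  0.4] w 85.5
linear cm [-57.1    0.64 -60.67] rot deg [ 1.000e-01  1.014e+02 -1.000e-01]
```

```bash
python3 -m pendant '[{"linear":[-2.8,0,-3],"rot":[0,5,0]},{"linear":[-5.7,0,-6],"rot":[0,10,0]},{"linear":[-8.5,0,-9],"rot":[0,15,0]},{"linear":[-11.4,0,-12.1],"rot":[0,20,0]},{"linear":[-14.2,0,-15.1],"rot":[0,25,0]},{"linear":[-17.1,0,-18.2],"rot":[0,30,0]},{"linear":[-20,0,-21.2],"rot":[0,35,0]},{"linear":[-22.8,0,-24.2],"rot":[0,40,0]},{"linear":[-25.7,0,-27.3],"rot":[0,45,0]},{"linear":[-28.5,0,-30.3],"rot":[0,50,0]}]' 1 60
python3 -c "
from plan import *
go([520,-316,225],yawx(np.radians(-38.3)))"
```

```text
time_s: 0.93
ee_pos: [378.5, 75.3, 231.3]
eef_rot: [-1.571, -0.0, 0.224]
contact_force: [1.3, 0.8, -0.2]
gripper_width: 85.9
t 0.9333 pos [378.5  75.3 231.3] j [ 0.2  -0.14 -0.3   1.41  0.    1.54] F [ 1.3  0.8 -0.2] w 85.9
linear cm [  5.09   0.62 -41.3 ] rot deg [-0.  51.1  0. ]
```

```bash
python3 -m pendant '[{"linear":[0.5,0.05,-4.1],"rot":[0,5,0]},{"linear":[1,0.1,-8.2],"rot":[0,10,0]},{"linear":[1.5,0.2,-12.3],"rot":[0,15,0]},{"linear":[2,0.3,-16.4],"rot":[0,20,0]},{"linear":[2.5,0.3,-20.5],"rot":[0,25,0]},{"linear":[3,0.4,-24.6],"rot":[0,30.5,0]},{"linear":[3.5,0.4,-28.7],"rot":[0,36,0]},{"linear":[4,0.5,-32.8],"rot":[0,41,0]},{"linear":[4.6,0.6,-37],"rot":[0,46,0]},{"linear":[5.1,0.6,-41.3],"rot":[0,51.1,0]}]'
python3 -c "
from plan import *
go([520,-316,225],yawx(np.radians(-38.3)))"
```

```text
time_s: 1.77
ee_pos: [521.1, -313.2, 224.5]
eef_rot: [-1.571, 0.001, -0.668]
contact_force: [0.4, 0.7, 0.0]
gripper_width: 85.2
t 1.7667 pos [ 521.1 -313.2  224.5] j [-0.54  0.29  0.14  1.43  0.    1.7 ] F [0.4 0.7 0. ] w 85.2
linear cm [ 0.09 -0.05 -0.29] rot deg [-0.   0.  -0.1]
```

```bash
python3 -m pendant '[{"linear":[0,1,0],"rot":[0,0,0]},{"linear":[0,2.5,0],"rot":[0,0,0]},{"linear":[0,4,0],"rot":[0,0,0]},{"linear":[0,5.5,0],"rot":[0,0,0]},{"linear":[0,5.5,0],"rot":[0,0,0]},{"linear":[0,5.5,0],"rot":[0,0,0]},{"linear":[0,5.5,0],"rot":[0,0,0]},{"linear":[0,5.5,0],"rot":[0,0,0]},{"linear":[0,5.5,0],"rot":[0,0,0]},{"linear":[0,5.5,0],"rot":[0,0,0]}]'
python3 - <<'E'
from plan import *
from bench import capture
c=capture("scene");np.savez("scene1.npz",**c);crop(c,60,150,180,250,6,"pics/s1.png",1.6)
go([520,-316,125.3],yawx(np.radians(-38.3)))
E
```

```text
time_s: 2.6
ee_pos: [521.4, -311.3, 171.2]
eef_rot: [-1.571, -0.001, -0.663]
contact_force: [0.1, -0.4, -0.1]
gripper_width: 85.5
t 2.65 pos [ 521.2 -311.3  171. ] j [-0.54  0.29  0.03  1.31  0.    1.7 ] F [ 0.7  1.  -0.5] w 85.4
linear cm [ 0.19  4.57 -0.45] rot deg [-0.   0.3  0.1]
```

View pics/s1.png

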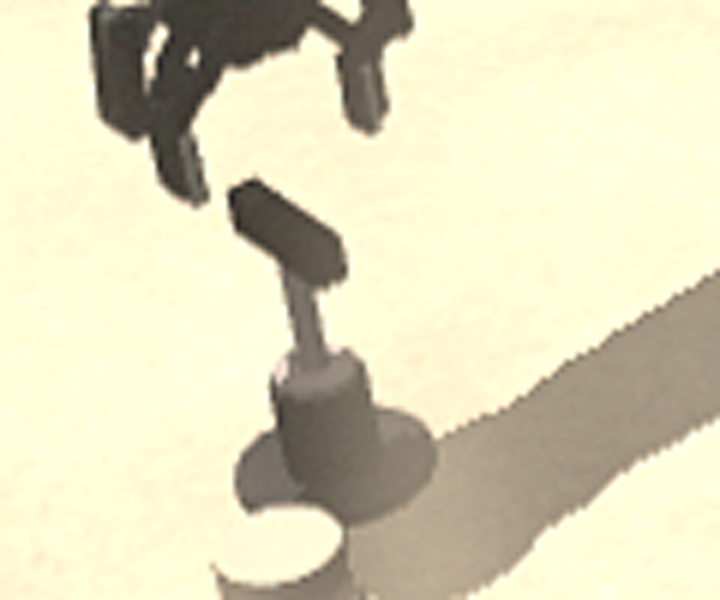

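Fingers straddle the handle (crop (285,230)) on both sides. Correcting the offset, then down and close.

```bash
python3 -m pendant '[{"linear":[0.2,1,-0.4],"rot":[0,0,0]},{"linear":[0.2,2,-0.4],"rot":[0,0.3,0]},{"linear":[0.2,3.2,-0.4],"rot":[0,0.3,0]},{"linear":[0.2,4.4,-0.4],"rot":[0,0.3,0]},{"linear":[0.2,4.5,-0.4],"rot":[0,0.3,0]},{"linear":[0.2,4.5,-0.4],"rot":[0,0.3,0]},{"linear":[0.2,4.5,-0.4],"rot":[0,0.3,0]},{"linear":[0.2,4.5,-0.4],"rot":[0,0.3,0]},{"linear":[0.2,4.5,-0.4],"rot":[0,0.3,0]},{"linear":[0.2,4.5,-0.4],"rot":[0,0.3,0]}]'
python3 - <<'E'
from plan import *
go([520,-316,125.3],yawx(np.radians(-38.3)))
E
```

```text
time_s: 3.48
ee_pos: [520.4, -315.8, 125.9]
eef_rot: [-1.571, -0.001, -0.669]
contact_force: [0.0, -0.6, 0.3]
gripper_width: 85.4
t 3.4833 pos [ 520.4 -315.8  125.9] j [-0.55  0.3  -0.05  1.22 -0.    1.69] F [ 0.  -0.6  0.3] w 85.4
linear cm [-0.02  0.06 -0.04] rot deg [-0.  -0.   0.1]
```

```bash
python3 -m pendant '[{"linear":[0,0,0],"rot":[0,0,0]},{"linear":[0,0,0],"rot":[0,0,0]},{"linear":[0,0,0],"rot":[0,0,0]},{"linear":[0,0,0],"rot":[0,0,0]},{"linear":[0,0,0],"rot":[0,0,0]},{"linear":[0,0,0],"rot":[0,0,0]},{"linear":[0,0,0],"rot":[0,0,0]},{"linear":[0,0,0],"rot":[0,0,0]},{"linear":[0,0,0],"rot":[0,0,0]},{"linear":[0,0,0],"rot":[0,0,0]}]' -1 80
python3 - <<'E'
from plan import *
go([520,-316,125.3],yawx(np.radians(-38.3)))
from bench import capture
c=capture("scene");crop(c,60,150,180,250,6,"pics/s2.png",1.6)
E
```

```text
time_s: 4.32
ee_pos: [520.2, -315.7, 125.5]
eef_rot: [-1.571, -0.0, -0.669]
contact_force: [0.5, 0.3, 2.1]
gripper_width: 17.1
t 4.3167 pos [ 520.2 -315.7  125.5] j [-0.55  0.3  -0.05  1.22 -0.    1.69] F [0.5 0.3 2.1] w 17.1
linear cm [ 0.    0.02 -0.04] rot deg [-0. -0.  0.]
```

View pics/s2.png

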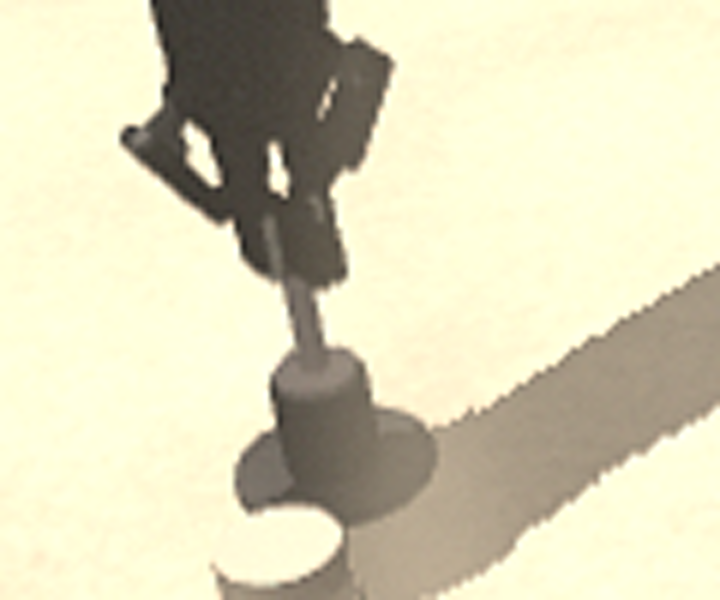

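The handle is held (crop (290,230), width 17 mm) and the rod is upright. Lifting straight up.

```bash
python3 -m pendant '[{"linear":[0,-0.7,0],"rot":[0,0,0]},{"linear":[0,-1.8,0],"rot":[0,0,0]},{"linear":[0,-3.2,0],"rot":[0,0,0]},{"linear":[0,-4.8,0],"rot":[0,0,0]},{"linear":[0,-6.6,0],"rot":[0,0,0]},{"linear":[0,-8.5,0],"rot":[0,0,0]},{"linear":[0,-10.4,0],"rot":[0,0,0]},{"linear":[0,-12,0],"rot":[0,0,0]},{"linear":[0,-13,0],"rot":[0,0,0]},{"linear":[0,-13.5,0],"rot":[0,0,0]}]'
python3 - <<'E'
from plan import *
from bench import capture
c=capture("scene");crop(c,60,100,180,250,4,"pics/s3.png",1.6)
# insertion pre-pose: tool x = -ey or ey; yaw -84.65
x=ey
print("ey yaw",np.degrees(np.arctan2(ey[1],ey[0])))
R=RR(ey,-n)
# TCP = face + n*(84-18.7 + h)
for h in (80,60): 
    p=FACE+n*(84-18.9+h); print(h,p.round(1)); go(p,R)
E
```

```text
time_s: 5.2
ee_pos: [520.4, -315.7, 262.4]
eef_rot: [-1.57, -0.002, -0.669]
contact_force: [0.1, 0.9, -1.9]
gripper_width: 17.1
ey yaw -84.65
80 [550.5 -49.6 214.2]
t 5.25 pos [ 520.5 -315.8  262.4] j [-0.55  0.29  0.23  1.51  0.    1.69] F [ 0.8 -0.1 -1.5] w 17.0
linear cm [-14.16   4.79  22.74] rot deg [-28.4  45.2  12.2]
60 [540.6 -50.6 196.8]
t 5.25 pos [ 520.5 -315.8  262.4] j [-0.55  0.29  0.23  1.51  0.    1.69] F [ 0.8 -0.1 -1.5] w 17.0
linear cm [-14.88   6.52  22.05] rot deg [-28.4  45.2  12.2]
```

View pics/s3.png

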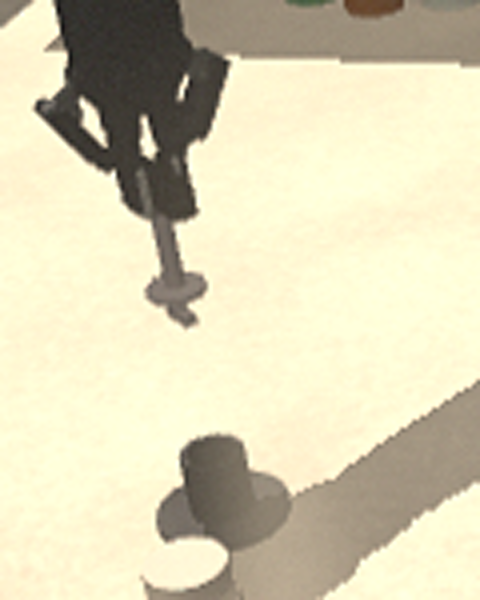

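Puller is out and held square: collar at crop (176,287), head at (180,315). Now to the pre-insertion pose, tilted along the insert's axis.

```bash
python3 -m pendant '[{"linear":[-1.4,0.2,2.2],"rot":[-2.8,4.5,1.2]},{"linear":[-2.8,0.5,4.6],"rot":[-5.7,9,2.4]},{"linear":[-4.2,1,6.8],"rot":[-8.5,13.6,3.7]},{"linear":[-5.7,1.5,9.1],"rot":[-11.4,18.1,4.9]},{"linear":[-7.1,2,11.4],"rot":[-14.2,22.6,6.1]},{"linear":[-8.5,2.6,13.6],"rot":[-17,27.1,7.3]},{"linear":[-9.9,3.2,15.9],"rot":[-19.9,31.6,8.5]},{"linear":[-11.3,3.8,18.2],"rot":[-22.7,36.2,9.8]},{"linear":[-12.8,4.3,20.5],"rot":[-25.6,40.7,11]},{"linear":[-14.2,4.8,22.7],"rot":[-28.4,45.2,12.2]}]'
python3 - <<'E'
from plan import *
R=RR(ey,-n)
go(FACE+n*(84-18.9+80),R)
E
```

```text
time_s: 6.08
ee_pos: [549.4, -47.6, 211.1]
eef_rot: [-2.1, -0.0, -1.48]
contact_force: [-0.4, -0.5, -3.1]
gripper_width: 16.7
t 6.0833 pos [549.4 -47.6 211.1] j [-0.05  0.64  0.51  1.97 -0.07  3.02] F [-0.4 -0.5 -3.1] w 16.7
linear cm [ 0.21 -0.31 -0.08] rot deg [ 0.3 -0.1 -0.1]
```

```bash
python3 -m pendant '[{"linear":[0.1,0,0],"rot":[0,0,0]},{"linear":[0.2,0.7,0],"rot":[0,0,0]},{"linear":[0.2,1.5,0],"rot":[0,0,0]},{"linear":[0.2,2.5,-0.1],"rot":[0,0,0]},{"linear":[0.2,3.4,-0.1],"rot":[0,0,0]},{"linear":[0.2,4,-0.1],"rot":[0,0,0]},{"linear":[0.2,4.2,-0.1],"rot":[0.2,0,0]},{"linear":[0.2,4.2,-0.1],"rot":[0.2,0,0]},{"linear":[0.2,4.2,-0.1],"rot":[0.2,0,0]},{"linear":[0.2,4.2,-0.1],"rot":[0.2,0,0]}]'
cat > m4.py <<'E'
from plan import *
import sys
from bench import capture
k=sys.argv[1]; h=float(sys.argv[2])
go(FACE+n*(84-18.9+h),RR(ey,-n))
o,p,R=cur(); hx,hy=R.as_matrix()[:,0],-R.as_matrix()[:,1]; hz=np.cross(hx,hy)
for nm in("scene","top"):
    c=capture(nm);np.savez(nm+k+".npz",**c)
    g=p+hy*18.9   # handle centre
    tip=g-hy*107; col=g-hy*84; L=R.as_matrix()[:,2]
    pts=[tip,tip+14*L,tip-14*L,col,col+21*L,col-21*L,col+21*hx,col-21*hx,FACE,FACE+17*ex,FACE-17*ex]
    uv=proj(c,pts)
    x0,y0=(uv.mean(0)-[45,40]).astype(int); f=8
    im=c["img"][y0:y0+75,x0:x0+95,::-1]; im=np.clip(im.astype(float)*1.4,0,255).astype(np.uint8)
    im=cv2.resize(im,None,fx=f,fy=f,interpolation=cv2.INTER_CUBIC)
    for i,q in enumerate(uv): cv2.circle(im,tuple(int(z) for z in (q-[x0,y0]+.5)*f),3,[(0,0,255)]*3+[(255,0,0)]*5+[(0,255,0)]*3 and ([(0,0,255)]*3+[(255,0,0)]*5+[(0,255,0)]*3)[i],-1)
    cv2.imwrite(f"pics/{nm}_{k}.png",im)
E
python3 m4.py a 35
```

```text
time_s: 6.92
ee_pos: [528.1, -53.5, 176.8]
eef_rot: [-2.092, 0.001, -1.477]
contact_force: [-0.4, -0.0, -1.9]
gripper_width: 16.8
t 6.9167 pos [528.1 -53.5 176.8] j [-0.06  0.58  0.35  1.86 -0.08  3.01] F [-0.4 -0.  -1.9] w 16.8
linear cm [-0.18  0.13  0.1 ] rot deg [-0.2  0.  -0. ]
```

View pics/scene_a.png

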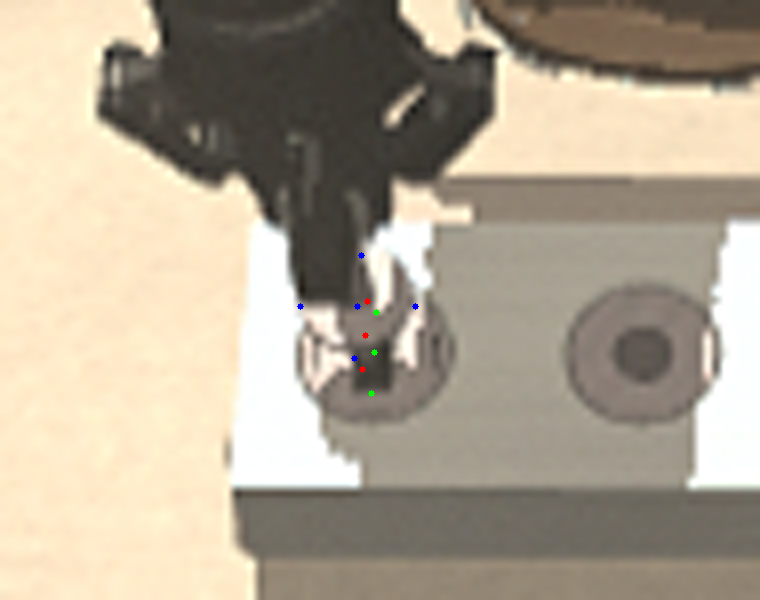

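View pics/top_a.png

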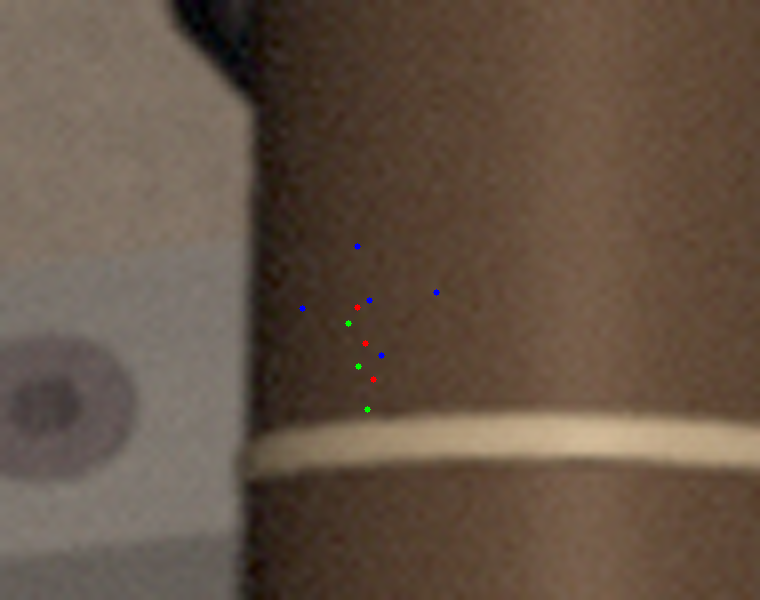

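```bash
python3 - <<'E'
from h import *
c=load("scenea")
x0,y0=150,165
uv=proj(c,[478.3,-56.4,88.5])[0].astype(int); print(uv)
x0,y0=uv-[22,24]
im=c["img"][y0:y0+36,x0:x0+44,::-1].astype(float); im=np.clip(255*(im/255)**.8,0,255).astype(np.uint8)
cv2.imwrite("pics/sa2.png",cv2.resize(im,None,fx=16,fy=16,interpolation=cv2.INTER_CUBIC))
P=world(c,*np.meshgrid(np.arange(x0,x0+44),np.arange(y0,y0+36)))
n=np.array([.4978,.0466,.866]);hgt=(P-np.array([478.3,-56.4,88.5]))@n
np.set_printoptions(linewidth=250)
print(hgt[::2,6:40].round(0).astype(int))
E
```

```text
[200 201]
[[ 175  175  177  177  175  150  141  133  133  133  134  177  177  173  175  177  162  156  156  158  159  164  170  171  171  169  168 -217 -225 -223 -221 -227 -227 -222]
 [ 149  157  157  157  160  148  140  131  137  134  136  134  158  157  157  161  160  153  150  151  157  161  159  159  155 -216 -215 -217 -211 -220 -217 -221 -220 -214]
 [-207  145  147  145  145  142  137  132  133  136  139  135  136  149  148  148  147  146  130  -58  -57  -54  147  -52  -54  -54  -56  -51  -55  -55  -57  -56  -52  -54]
 [-206 -195  126  126  137  129  132  133  134  135  130  136  134  131  129  134  126  125  127  -53  -50  -53  -52  -50  -55  -49  -52  -51  -52  -49  -49  -48  -49  -51]
 [-191 -197 -195  117  118  122  123  131  134  135  135  135  133  128  122  121  112  116  114  -42  -44  -44  -43  -37  -45  -45  -48  -46  -47  -47  -45  -42  -48  -46]
 [-192    1   -1    0    2    0  112  137  132  130  131  134  132  125  110  109  111   -4    1   -2    1   -4    1    1    3    0    2    0   -2    2    0   -1    0   -1]
 [-180    2    2    3   -2    0  132  134  129  131 
[... 1324 characters left out ...]
7   -2]
 [  -4   -3    2    1    1    1    3   -3   -2    1    2   -5   -4    1   -2  -31  -29  -25  -27    2    2   -2    1   -3   -2   -5   -1   -1    2    5   -3   -3   -1   -2]
 [  -1    1   -4    0   -2   -1   -2    0    0    1    1   -2   -1   -2   -1    1   -2    0    2    2    0   -1   -3    0    4    0    2    0    4    0    5    6   -2   -4]
 [   0    1    1    2   -2   -4   -4   -4    1   -2    3   -4    1    1    3   -5   -4   -2    4    0   -2   -1    4    5    2    1    4   -2    3    5   -2    0    1    1]
 [   1    1    0    1   -1   -1    2    2    1    2   -2    2    3    1    1    2    2    3   -2    1    1    5    0    2    5    0    0    2    5    1    2    0   -1    2]]
```

View pics/sa2.png

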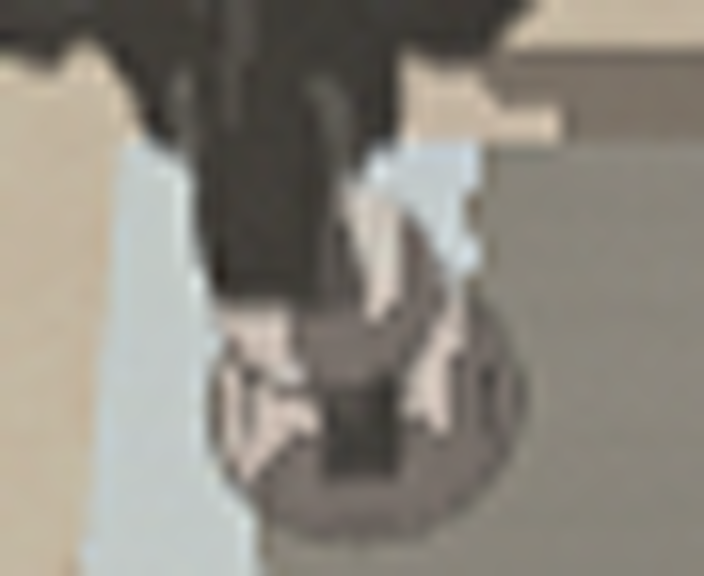

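```bash
cat > m5.py <<'E'
from plan import *
import sys
from scipy.optimize import minimize
c=load(sys.argv[1]); H=float(sys.argv[2])
uv=proj(c,FACE)[0].astype(int);x0,y0=uv-[30,32]
uu,vv=np.meshgrid(np.arange(x0,x0+60),np.arange(y0,y0+55))
hg=(world(c,uu,vv)-FACE)@n
m=abs(hg-H)<7
# pixel rays intersected w/ plane at height H
o=world(c,uu,vv,0.);d=world(c,uu,vv,1.)-o
Q=o+d*((H-(o-FACE)@n)/(d@n))[...,None]-FACE
a,b=Q@ex,Q@ey
occl=hg>H+7   # gripper/rod in front
def cost(x):
    r=np.hypot(a-x[0],b-x[1]); ins=1/(1+np.exp((r-21)/.5))
    return (((ins-m)**2)[~occl]).sum()
best=min((minimize(cost,[i,j],method="Nelder-Mead") for i in(-6,0,6) for j in(-6,0,6)),key=lambda r:r.fun)
print("collar centre (ex,ey) rel FACE:",best.x.round(1),best.fun,m.sum())
E
python3 m5.py scenea 42
python3 - <<'E'
from plan import *
o,p,R=cur()
q=p-FACE
ax=-R.as_matrix()[:,1]; g=p+ax*18.9; col=g-ax*78
print("FK collar top", ((col-FACE)@ex).round(1),((col-FACE)@ey).round(1),((col-FACE)@n).round(1), p)
E
```

```text
collar centre (ex,ey) rel FACE: [0.5 1.5] 2.707017368624427 94
FK collar top 0.7 1.7 42.3 [528.13862064 -53.45013283 176.73766634]
```

Camera and forward kinematics agree: the collar sits 1.7 mm off along y and 0.7 mm off up-slope. Correcting, then sinking the head partly with a force check.

```bash
python3 -m pendant '[{"linear":[-0.1,0,0.1],"rot":[0,0,0]},{"linear":[-0.17,0.3,0.1],"rot":[-0.2,0,0]},{"linear":[-0.17,0.6,0.1],"rot":[-0.2,0,0]},{"linear":[-0.17,0.9,0.1],"rot":[-0.2,0,0]},{"linear":[-0.17,1.2,0.1],"rot":[-0.2,0,0]},{"linear":[-0.17,1.5,0.1],"rot":[-0.2,0,0]},{"linear":[-0.17,1.8,0.1],"rot":[-0.2,0,0]},{"linear":[-0.17,2,0.1],"rot":[-0.2,0,0]},{"linear":[-0.17,2,0.1],"rot":[-0.2,0,0]},{"linear":[-0.17,2,0.1],"rot":[-0.2,0,0]}]'
python3 m4.py b 2; python3 m5.py sceneb 22
```

```text
time_s: 7.85
ee_pos: [518.4, -52.6, 158.6]
eef_rot: [-2.096, 0.001, -1.477]
contact_force: [0.0, 0.2, -2.1]
gripper_width: 17.2
t 7.85 pos [518.4 -52.6 158.6] j [-0.06  0.57  0.28  1.81 -0.08  3.01] F [ 0.   0.2 -2.1] w 17.2
linear cm [0.   1.38 0.02] rot deg [ 0.1  0.  -0. ]
collar centre (ex,ey) rel FACE: [-0.3 -0.4] 2.9890993734873006 95
```

View pics/scene_b.png

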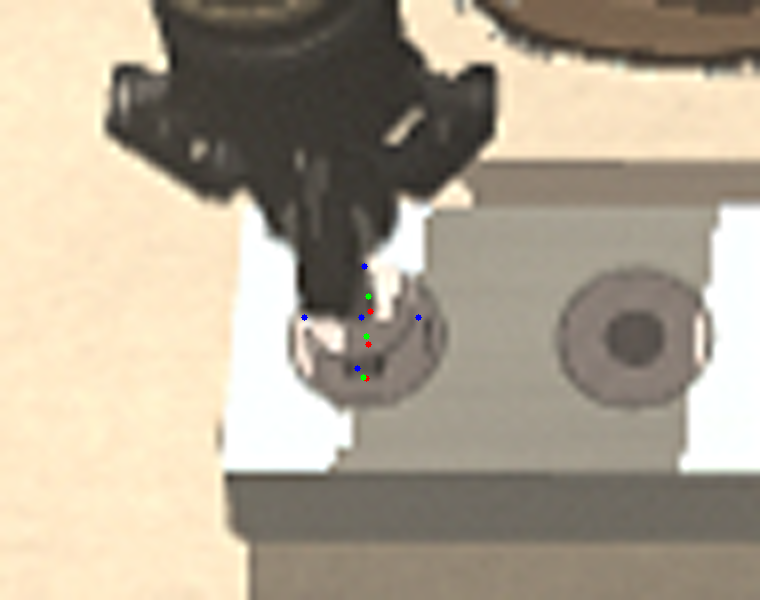

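The head is in the slot (tip about 7 mm below the face, collar at (362,318)) with no contact force. Going on to about 2 mm off the face.

```bash
python3 -m pendant '[{"linear":[0,0.2,0],"rot":[0,0,0]},{"linear":[0,0.4,0],"rot":[0,0,0]},{"linear":[0,0.6,0],"rot":[0,0,0]},{"linear":[0,0.8,0],"rot":[0,0,0]},{"linear":[0,1,0],"rot":[0,0,0]},{"linear":[0,1.2,0],"rot":[0,0,0]},{"linear":[0,1.35,0],"rot":[0,0,0]},{"linear":[0,1.35,0],"rot":[0,0,0]},{"linear":[0,1.35,0],"rot":[0,0,0]},{"linear":[0,1.35,0],"rot":[0,0,0]}]'
python3 m4.py c 2; python3 m5.py scenec 8.3
```

```text
time_s: 8.78
ee_pos: [511.8, -53.2, 147.0]
eef_rot: [-2.096, 0.001, -1.477]
contact_force: [0.5, -0.2, -2.8]
gripper_width: 16.9
t 8.7833 pos [511.8 -53.2 147. ] j [-0.06  0.56  0.24  1.78 -0.08  3.01] F [ 0.5 -0.2 -2.8] w 16.9
linear cm [0.   0.04 0.01] rot deg [ 0.1  0.  -0. ]
collar centre (ex,ey) rel FACE: [ 0. -0.] 377.15077133064864 468
```

View pics/scene_c.png

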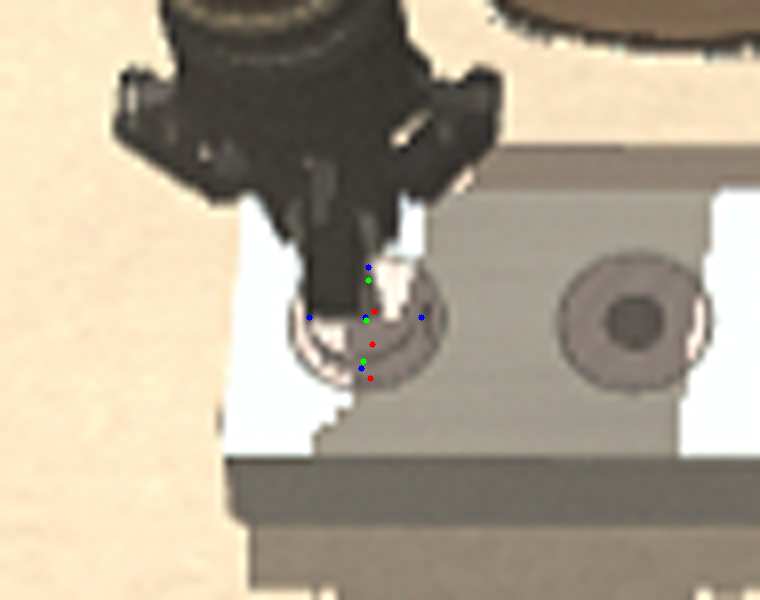

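```bash
python3 -m pendant '[{"linear":[0,0.1,0],"rot":[0,0,0]},{"linear":[0,0.1,0],"rot":[0,-6,0]},{"linear":[0,0.1,0],"rot":[0,-12,0]},{"linear":[0,0.1,0],"rot":[0,-18,0]},{"linear":[0,0.1,0],"rot":[0,-24,0]},{"linear":[0,0.1,0],"rot":[0,-30,0]},{"linear":[0,0.1,0],"rot":[0,-36,0]},{"linear":[0,0.1,0],"rot":[0,-42,0]},{"linear":[0,0.1,0],"rot":[0,-48,0]},{"linear":[0,0.1,0],"rot":[0,-48,0]}]'
python3 -c "
from plan import *
go(FACE+n*(84-18.9+1.4),RR(ex,-n)); go(FACE+n*(84-18.9+1.4),RR(-ex,-n)); o=cur()[0]; print(o['ft_torque'])"
```

```text
time_s: 9.72
ee_pos: [511.4, -53.2, 146.0]
eef_rot: [-1.939, 0.383, -0.709]
contact_force: [-1.0, 0.2, -2.1]
gripper_width: 16.9
t 9.7167 pos [511.4 -53.2 146. ] j [-0.06  0.55  0.24  1.77 -0.08  2.17] F [-1.   0.2 -2.1] w 16.9
linear cm [ 0.   -0.01 -0.  ] rot deg [1.000e-01 1.382e+02 0.000e+00]
t 9.7167 pos [511.4 -53.2 146. ] j [-0.06  0.55  0.24  1.77 -0.08  2.17] F [-1.   0.2 -2.1] w 16.9
linear cm [ 0.   -0.01 -0.  ] rot deg [  0.  -41.8  -0.1]
[ 0.04679369 -0.7093969  -0.0416752 ]
```

No contact while turning. Finishing the quarter turn.

```bash
python3 -m pendant '[{"linear":[0,0,0],"rot":[0,-6,0]},{"linear":[0,0,0],"rot":[0,-12,0]},{"linear":[0,0,0],"rot":[0,-18,0]},{"linear":[0,0,0],"rot":[0,-24,0]},{"linear":[0,0,0],"rot":[0,-30,0]},{"linear":[0,0,0],"rot":[0,-36,0]},{"linear":[0,0,0],"rot":[0,-41.8,0]},{"linear":[0,0,0],"rot":[0,-41.8,0]},{"linear":[0,0,0],"rot":[0,-41.8,0]},{"linear":[0,0,0],"rot":[0,-41.8,0]}]'
python3 m4.py d 1.4
```

```text
time_s: 10.55
ee_pos: [511.3, -53.2, 146.1]
eef_rot: [-1.574, 0.525, 0.086]
contact_force: [-0.5, 0.5, -2.1]
gripper_width: 17.3
t 10.55 pos [511.3 -53.2 146.1] j [-0.06  0.55  0.24  1.77 -0.08  1.44] F [-0.5  0.5 -2.1] w 17.3
linear cm [ 0.   -0.   -0.01] rot deg [ 0.  89.6 -0.1]
```

View pics/scene_d.png

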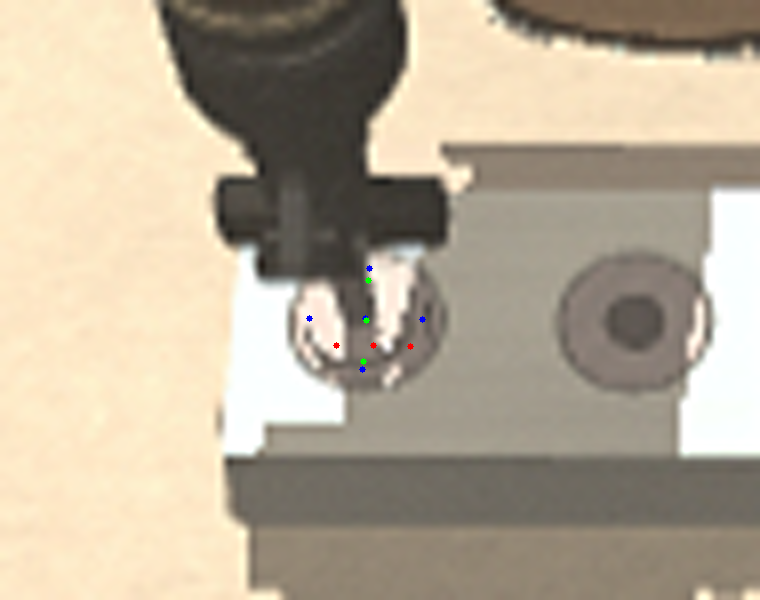

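The handle is now across the slot (bar at (330,210), 90° turned). Drawing gently along the axis first.

```bash
python3 -m pendant '[{"linear":[0,-0.2,0],"rot":[0,0,0]},{"linear":[0,-0.4,0],"rot":[0,0,0]},{"linear":[0,-0.6,0],"rot":[0,0,0]},{"linear":[0,-0.8,0],"rot":[0,0,0]},{"linear":[0,-1,0],"rot":[0,0,0]},{"linear":[0,-1.2,0],"rot":[0,0,0]},{"linear":[0,-1.5,0],"rot":[0,0,0]},{"linear":[0,-1.8,0],"rot":[0,0,0]},{"linear":[0,-2,0],"rot":[0,0,0]},{"linear":[0,-2,0],"rot":[0,0,0]}]' -1 100
python3 m4.py e 78; python3 -c "
from plan import *
go(FACE+n*(84-18.9+78),RR(-ex,-n))"
```

```text
time_s: 11.48
ee_pos: [521.6, -52.3, 163.8]
eef_rot: [-1.572, 0.525, 0.09]
contact_force: [-1.1, -0.1, -4.8]
gripper_width: 16.6
t 11.4833 pos [521.6 -52.3 163.8] j [-0.06  0.57  0.3   1.82 -0.08  1.44] F [-1.1 -0.1 -4.8] w 16.6
linear cm [-0.01 -5.61 -0.  ] rot deg [ 0.  89.8 -0.1]
t 11.5833 pos [521.3 -52.3 163.6] j [-0.06  0.57  0.3   1.82 -0.08  1.44] F [-1.5  0.7 -4.7] w 16.7
linear cm [ 0.01 -5.64 -0.  ] rot deg [-0.  -0.2 -0.1]
```

View pics/scene_e.png

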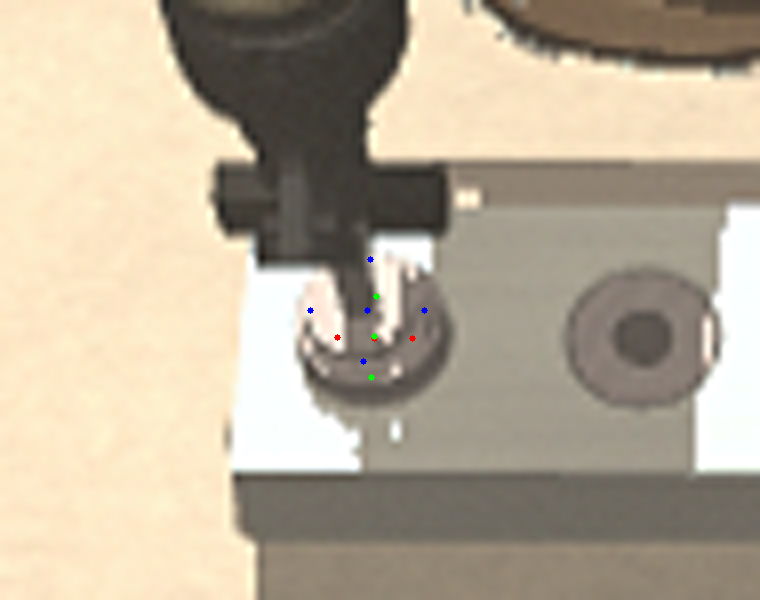

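The insert is rising with the puller (its side now shows at (375,390)) at only about 3 N extra. Continuing the draw.

```bash
python3 -m pendant '[{"linear":[0,-0.4,0],"rot":[0,0,0]},{"linear":[0,-1,0],"rot":[0,0,0]},{"linear":[0,-1.7,0],"rot":[0,0,0]},{"linear":[0,-2.4,0],"rot":[0,0,0]},{"linear":[0,-3.1,0],"rot":[0,0,0]},{"linear":[0,-3.8,0],"rot":[0,0,0]},{"linear":[0,-4.4,0],"rot":[0,0,0]},{"linear":[0,-5,0],"rot":[0,0,0]},{"linear":[0,-5.4,0],"rot":[0,0,0]},{"linear":[0,-5.6,0],"rot":[0,0,0]}]'
python3 - <<'E'
from plan import *
from bench import capture
go(FACE+n*(84-18.9+78),RR(-ex,-n))
c=capture("scene");np.savez("scenef.npz",**c);crop(c,150,110,270,240,5,"pics/s_f.png",1.5)
E
```

```text
time_s: 12.42
ee_pos: [549.9, -49.7, 212.3]
eef_rot: [-1.572, 0.524, 0.09]
contact_force: [-0.5, 0.2, -6.5]
gripper_width: 16.6
t 12.4167 pos [549.9 -49.7 212.3] j [-0.05  0.63  0.51  1.97 -0.07  1.45] F [-0.5  0.2 -6.5] w 16.6
linear cm [-0.04  0.01  0.  ] rot deg [-0.  -0.2 -0. ]
```

View pics/s_f.png

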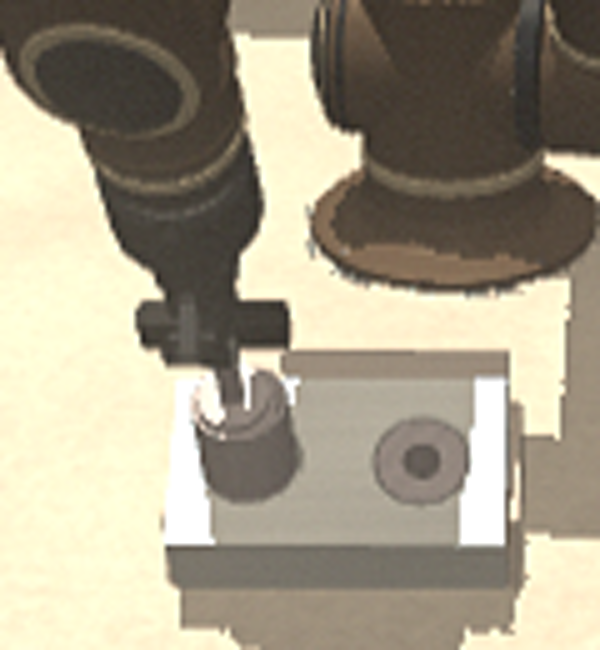

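```bash
python3 - <<'E'
from plan import *
from bench import capture
for nm in("top0","scene0"):
    c=load(nm);u,v=np.meshgrid(np.arange(512),np.arange(384));P=world(c,u,v)
    m=(P[...,0]>340)&(P[...,0]<570)&(P[...,1]>200)&(P[...,1]<430)&(P[...,2]>15)&(P[...,2]<30)
    Q=P[m][:,:2].astype(np.float32); print(nm,m.sum(),cv2.minAreaRect(Q),np.median(P[m][:,2]))
    f=(np.hypot(P[...,0]-454,P[...,1]-316)<40); print("floor z",np.median(P[f][:,2]))
crop(load("top0"),120,160,230,260,6,"pics/t_tray.png",1.5)
R=yawx(np.radians(5.35))
go([545,-50,300],R)
E
```

```text
top0 391 ((452.2021484375, 317.1737365722656), (150.7402801513672, 150.27821350097656), 79.05509185791016) 21.754090381444815
floor z 4.568470159548114
scene0 348 ((454.7052307128906, 315.88494873046875), (150.0596923828125, 159.0985870361328), 78.70403289794922) 20.333128797268138
floor z 3.26696451886861
t 12.4667 pos [549.9 -49.7 212.3] j [-0.05  0.63  0.51  1.97 -0.07  1.45] F [ 0.  -0.9 -6.7] w 16.9
linear cm [-4.81 -7.35  0.  ] rot deg [  0.   -0.2 -30. ]
```

View pics/t_tray.png

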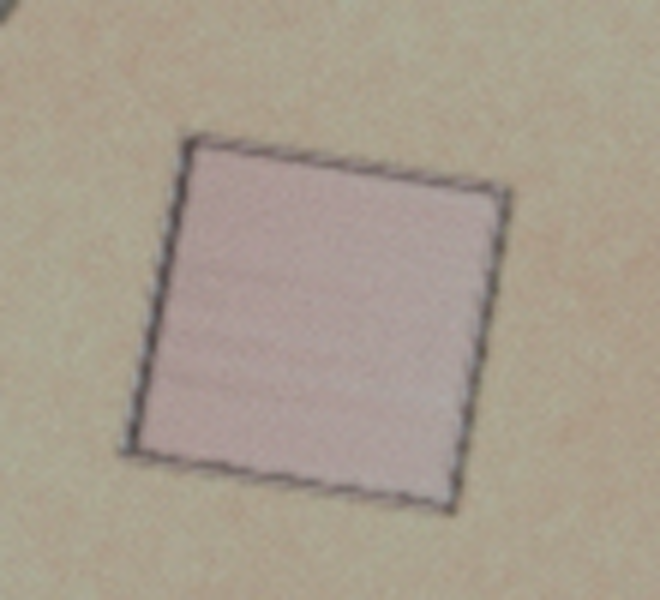

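The grey tray's outline gives its centre at (453,317) with the floor near z=4. Lifting clear while straightening the puller upright.

```bash
python3 -m pendant '[{"linear":[-0.4,-0.8,0],"rot":[0,0,-1]},{"linear":[-1,-1.7,0],"rot":[0,0,-3]},{"linear":[-1.7,-2.8,0],"rot":[0,0,-6]},{"linear":[-2.4,-3.9,0],"rot":[0,0,-10]},{"linear":[-3.1,-4.9,0],"rot":[0,0,-14]},{"linear":[-3.7,-5.8,0],"rot":[0,0,-18]},{"linear":[-4.2,-6.5,0],"rot":[0,0,-22]},{"linear":[-4.6,-7,0],"rot":[0,0,-26]},{"linear":[-4.8,-7.3,0],"rot":[0,0,-29]},{"linear":[-4.8,-7.3,0],"rot":[0,0,-30]}]'
python3 - <<'E'
from plan import *
from bench import capture
go([453,316.8,290],yawx(np.radians(35)))
c=capture("scene");crop(c,140,60,260,220,4,"pics/s_g.png",1.5)
E
```

```text
time_s: 13.3
ee_pos: [542.4, -50.2, 302.0]
eef_rot: [-1.573, -0.004, 0.09]
contact_force: [-0.4, 0.6, -5.0]
gripper_width: 16.4
t 13.3 pos [542.4 -50.2 302. ] j [-0.09  0.17  0.17  1.56 -0.    1.39] F [-0.4  0.6 -5. ] w 16.4
linear cm [-5.6   1.11 37.36] rot deg [  0.2 -29.8   0.2]
```

View pics/s_g.png

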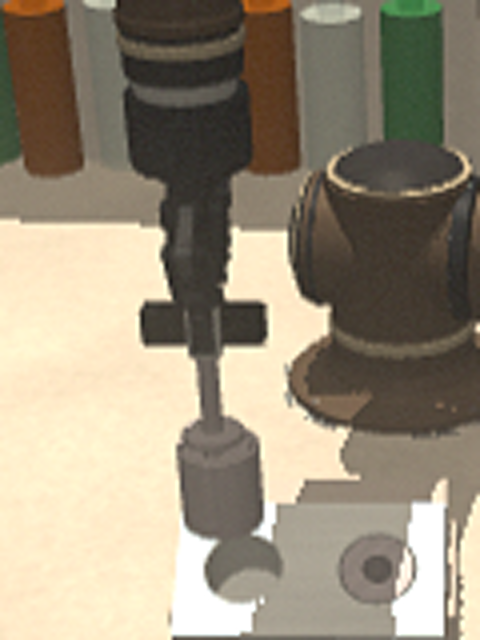

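The insert hangs upright on the puller (crop (220,490)); its well is empty and the vial insert is still at (377,568). Moving to above the tray.

```bash
python3 -m pendant '[{"linear":[-0.2,0,1],"rot":[0,-1,0]},{"linear":[-0.5,0,3.2],"rot":[0,-3,0]},{"linear":[-0.9,0,6],"rot":[0,-5,0]},{"linear":[-1.3,0,8.8],"rot":[0,-7,0]},{"linear":[-1.7,0,11.6],"rot":[0,-9,0]},{"linear":[-2.2,0,14.4],"rot":[0,-11,0]},{"linear":[-2.6,0.1,17.2],"rot":[0,-13,0]},{"linear":[-3,0.2,20],"rot":[0,-15,0]},{"linear":[-3.4,0.3,22.8],"rot":[0,-17,0]},{"linear":[-3.8,0.4,25.5],"rot":[0,-19,0]}]'
python3 - <<'E'
from plan import *
go([453,316.8,290],yawx(np.radians(35)))
E
```

```text
time_s: 14.18
ee_pos: [482.2, 202.4, 293.3]
eef_rot: [-1.571, 0.007, 0.426]
contact_force: [-0.5, 0.0, -5.9]
gripper_width: 16.4
t 14.1833 pos [482.2 202.4 293.3] j [ 0.4   0.14  0.11  1.55 -0.    1.54] F [-0.5  0.  -5.9] w 16.4
linear cm [ 2.06  0.32 11.63] rot deg [ -0.  -10.6  -0.4]
```

```bash
python3 -m pendant '[{"linear":[0.4,0.2,2.4],"rot":[0,-2,0]},{"linear":[0.8,0.4,4.6],"rot":[0,-4,0]},{"linear":[1.2,1,6.8],"rot":[0,-6,0]},{"linear":[1.6,2,8.8],"rot":[0,-8,0]},{"linear":[1.9,3.5,10.4],"rot":[0,-10,-0.2]},{"linear":[2.05,5.3,11.3],"rot":[0,-10.6,-0.4]},{"linear":[2.05,7.3,11.6],"rot":[0,-10.6,-0.4]},{"linear":[2.05,9.3,11.6],"rot":[0,-10.6,-0.4]},{"linear":[2.05,11,11.6],"rot":[0,-10.6,-0.4]},{"linear":[2.05,12,11.6],"rot":[0,-10.6,-0.4]}]'
python3 - <<'E'
from plan import *
from bench import capture
go([453,316.8,134],yawx(np.radians(35)))
for nm in("scene","top"):
    c=capture(nm);np.savez(nm+"h.npz",**c)
c=load("sceneh");crop(c,250,120,400,260,4.2,"pics/s_h.png",1.4)
E
```

```text
time_s: 15.02
ee_pos: [452.4, 314.4, 170.9]
eef_rot: [-1.571, 0.003, 0.609]
contact_force: [-0.6, -0.4, -6.4]
gripper_width: 16.7
t 15.0167 pos [452.4 314.4 170.9] j [ 0.61  0.18 -0.1   1.29 -0.    1.57] F [-0.6 -0.4 -6.4] w 16.7
linear cm [0.19 3.69 0.17] rot deg [ 0.  -0.1 -0.1]
```

View pics/s_h.png

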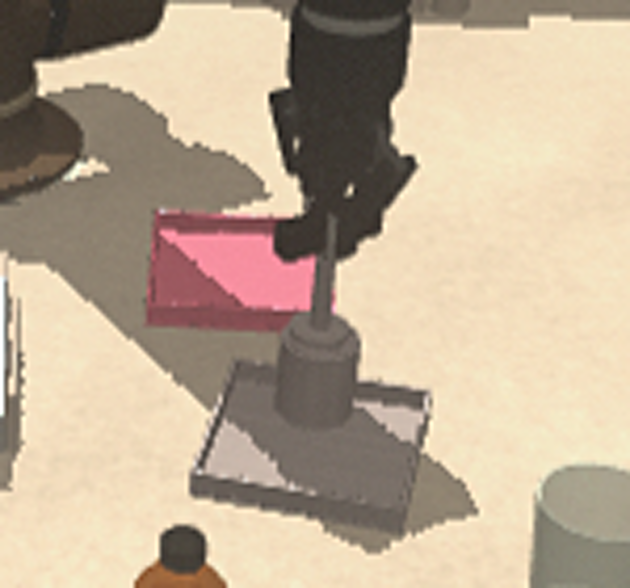

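The insert hangs over the grey tray (crop (315,390)). Lowering to just above the floor.

```bash
python3 -m pendant '[{"linear":[0.1,0.4,0.1],"rot":[0,0,0]},{"linear":[0.1,0.9,0.1],"rot":[0,0,0]},{"linear":[0.1,1.4,0.1],"rot":[0,0,0]},{"linear":[0.1,1.9,0.1],"rot":[0,0,0]},{"linear":[0.1,2.4,0.1],"rot":[0,0,0]},{"linear":[0.1,2.8,0.1],"rot":[0,0,0]},{"linear":[0.1,3.1,0.1],"rot":[0,0,0]},{"linear":[0.1,3.3,0.1],"rot":[0,0,0]},{"linear":[0.1,3.3,0.1],"rot":[0,0,0]},{"linear":[0.1,3.3,0.1],"rot":[0,0,0]}]'
python3 - <<'E'
from plan import *
go([453,316.8,129.1],yawx(np.radians(35)))
E
```

```text
time_s: 15.95
ee_pos: [454.7, 315.9, 141.9]
eef_rot: [-1.571, -0.005, 0.607]
contact_force: [0.1, -0.0, -6.1]
gripper_width: 16.6
t 15.95 pos [454.7 315.9 141.9] j [ 0.61  0.19 -0.16  1.22 -0.    1.57] F [ 0.1 -0.  -6.1] w 16.6
linear cm [-0.1   1.28  0.17] rot deg [ 0.  -0.2  0.3]
```

```bash
python3 -m pendant '[{"linear":[0,0.1,0],"rot":[0,0,0]},{"linear":[0,0.2,0],"rot":[0,0,0]},{"linear":[0,0.3,0],"rot":[0,0,0]},{"linear":[0,0.4,0],"rot":[0,0,0]},{"linear":[0,0.5,0],"rot":[0,0,0]},{"linear":[0,0.6,0],"rot":[0,0,0]},{"linear":[0,0.7,0],"rot":[0,0,0]},{"linear":[0,0.8,0],"rot":[0,0,0]},{"linear":[0,0.9,0],"rot":[0,0,0]},{"linear":[0,0.9,0],"rot":[0,0,0]}]'
python3 - <<'E'
from plan import *
go([453,316.8,129.1],yawx(np.radians(35)))
E
```

```text
time_s: 16.78
ee_pos: [455.1, 316.2, 133.3]
eef_rot: [-1.571, -0.006, 0.607]
contact_force: [0.2, 0.2, -2.6]
gripper_width: 16.6
t 16.7833 pos [455.1 316.2 133.3] j [ 0.61  0.19 -0.18  1.2  -0.    1.57] F [ 0.2  0.2 -2.6] w 16.6
linear cm [-0.14  0.42  0.17] rot deg [ 0.  -0.2  0.4]
```

The floor now carries the insert (force went from −6 to −2.6 N). Easing down the 5 mm play until the collar seats on the face.

```bash
python3 -m pendant '[{"linear":[0,0.05,0],"rot":[0,0,0]},{"linear":[0,0.1,0],"rot":[0,0,0]},{"linear":[0,0.15,0],"rot":[0,0,0]},{"linear":[0,0.2,0],"rot":[0,0,0]},{"linear":[0,0.25,0],"rot":[0,0,0]},{"linear":[0,0.3,0],"rot":[0,0,0.2]},{"linear":[0,0.35,0],"rot":[0,0,0.3]},{"linear":[0,0.4,0],"rot":[0,0,0.3]},{"linear":[0,0.4,0],"rot":[0,0,0.3]},{"linear":[0,0.4,0],"rot":[0,0,0.3]}]'
python3 - <<'E'
from plan import *
from bench import capture
go([453,316.8,129.1],yawx(np.radians(35)))
c=capture("scene");crop(c,290,160,360,250,7,"pics/s_i.png",1.5)
E
```

```text
time_s: 17.62
ee_pos: [454.9, 316.0, 129.5]
eef_rot: [-1.571, -0.001, 0.607]
contact_force: [-1.8, -1.6, 5.8]
gripper_width: 16.1
t 17.6167 pos [454.9 316.  129.5] j [ 0.61  0.2  -0.18  1.19 -0.    1.57] F [-1.8 -1.6  5.8] w 16.1
linear cm [-0.11  0.04  0.17] rot deg [ 0.  -0.2  0. ]
```

View pics/s_i.png

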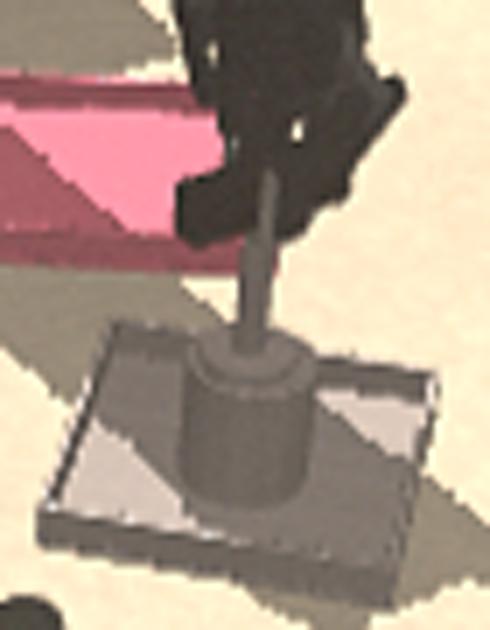

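Upright on the tray floor and seated (collar at crop (250,360), +5.8 N). Letting go.

```bash
python3 -m pendant '[{"linear":[0,-0.03,0],"rot":[0,0,0]},{"linear":[0,-0.05,0],"rot":[0,0,0]},{"linear":[0,-0.05,0],"rot":[0,0,0]},{"linear":[0,-0.05,0],"rot":[0,0,0]},{"linear":[0,-0.05,0],"rot":[0,0,0]},{"linear":[0,-0.05,0],"rot":[0,0,0]},{"linear":[0,-0.05,0],"rot":[0,0,0]},{"linear":[0,-0.05,0],"rot":[0,0,0]},{"linear":[0,-0.05,0],"rot":[0,0,0]},{"linear":[0,-0.05,0],"rot":[0,0,0]}]' 0.6 20
python3 - <<'E'
from plan import *
from bench import capture
go([455,316,240],yawx(np.radians(35)))
c=capture("scene");crop(c,290,140,360,250,6,"pics/s_j.png",1.5)
E
```

```text
time_s: 18.5
ee_pos: [454.8, 316.0, 129.3]
eef_rot: [-1.571, 0.0, 0.607]
contact_force: [0.8, -0.4, 0.2]
gripper_width: 68.4
t 18.5 pos [454.8 316.  129.3] j [ 0.61  0.2  -0.18  1.2  -0.    1.57] F [ 0.8 -0.4  0.2] w 68.4
linear cm [  0.02 -11.07  -0.02] rot deg [ 0.  -0.2 -0. ]
```

View pics/s_j.png

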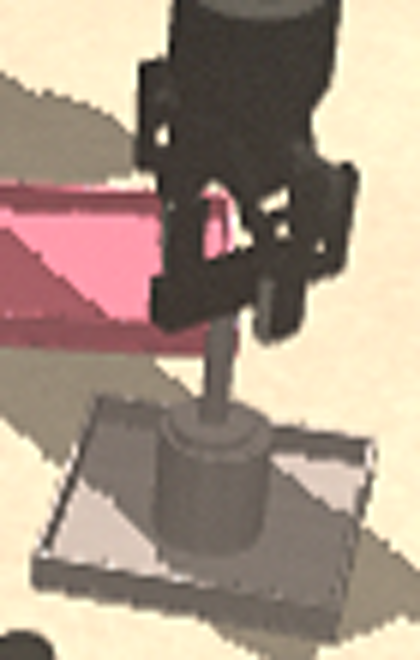

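The gripper is open (68 mm) with no force, and the puller stands on its own. Withdrawing straight up.

```bash
python3 -m pendant '[{"linear":[0,-0.5,0],"rot":[0,0,0]},{"linear":[0,-1.2,0],"rot":[0,0,0]},{"linear":[0,-2.2,0],"rot":[0,0,0]},{"linear":[0,-3.5,0],"rot":[0,0,0]},{"linear":[0,-5,0],"rot":[0,0,0]},{"linear":[0,-7,0],"rot":[0,0,0]},{"linear":[0,-9,0],"rot":[0,0,0]},{"linear":[0,-10.5,0],"rot":[0,0,0]},{"linear":[0,-11.5,0],"rot":[0,0,0]},{"linear":[0,-12,0],"rot":[0,0,0]}]'
python3 - <<'E'
from plan import *
from bench import capture
go([455,316,240],yawx(np.radians(35)))
c=capture("scene");np.savez("scenek.npz",**c)
cv2.imwrite("pics/s_k.png",cv2.resize(np.clip(c["img"][100:330,0:450,::-1]*1.5,0,255).astype(np.uint8),None,fx=1.75,fy=1.75))
c0=load("scene0")
u,v=np.meshgrid(np.arange(512),np.arange(384));P=world(c,u,v)
m=(np.hypot(P[...,0]-455,P[...,1]-316)<50)
for lo,hi in((145,165),(85,125),(60,75),(20,55)):
    k=m&(P[...,2]>lo)&(P[...,2]<hi); print(lo,hi,k.sum(),P[k].mean(0).round(1),P[k].max(0)[2].round(1))
E
```

```text
time_s: 19.38
ee_pos: [455.3, 316.4, 251.8]
eef_rot: [-1.571, -0.003, 0.607]
contact_force: [0.7, 0.0, -0.9]
gripper_width: 68.4
t 19.3833 pos [455.3 316.4 251.8] j [ 0.61  0.18  0.07  1.46 -0.    1.57] F [ 0.7  0.  -0.9] w 68.4
linear cm [-0.05  1.18 -0.02] rot deg [ 0.  -0.2  0.2]
145 165 202 [463.2 313.3 156.3] 163.8
85 125 57 [462.  313.9 105.7] 124.7
60 75 160 [465.2 316.2  67. ] 74.4
20 55 183 [477.2 314.7  37.6] 55.0
```

View pics/s_k.png

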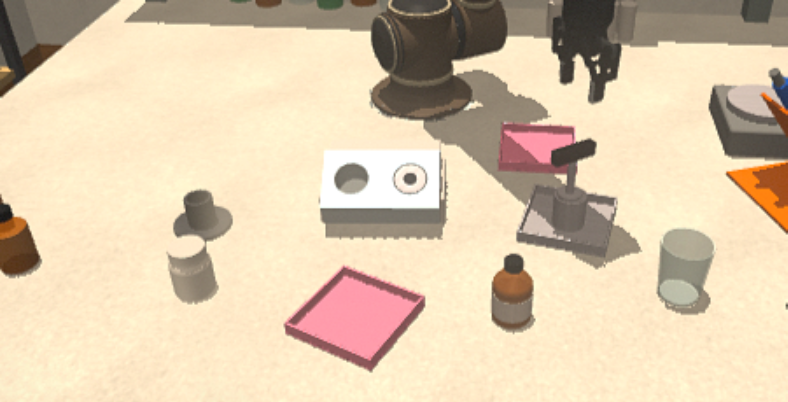

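The insert stands upright in the grey tray at (570,210), with the puller locked in it. Its well at (351,178) is empty and the vial insert is at (410,178). The jar, bottle and beaker have not moved, and the arm is clear. Handing in.

```bash
python3 -c "
from bench import *
print(get_obs()['joint_vel'].round(3)); print(close_job())"
```

```text
[ 0.001  0.005 -0.047 -0.032 -0.001 -0.   ]
the job is handed in; nothing more can be done
None
```

The job is done and handed in at about 19.4 s of the 56 s allowed. The puller came out of its holder and its head went into the slot along the 30° axis. After a 90° turn I drew the insert straight out, set it down gently in the grey steel tray and let go.

**Last checks:**
- **Placement:** the insert stands upright near the centre of the tray with the puller still locked in it. The handle height in the depth image matches that.
- **Set down, not dropped:** before release the force was +5.8 N, showing the collar seated on the insert's face. After release it was about zero.
- **Everything else:** the vial insert is still in its well, and the jar, bottle and beaker look unmoved in the scene camera.
- **Arm:** it was clear of everything, and every force I read stayed below 10 N.

**Limits of the checks:** the top camera's view of the slot was blocked by the arm during insertion. I used only the scene camera and the arm's own position there; after a 1.7 mm correction they agreed to within about 0.5 mm. I judged that the bystanders had not moved by eye, not by measuring. No check failed.

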